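# Seat the cutter cover on its hidden pin and hold it pressed

## Task

Take the white cover of the vegetable cutter by its black bar and set it on the raised cutter base, bar along the slot; slide it along the slot until the pocket underneath drops over the locating pin, then press it fully down against the orange sprung rails. Finish while still holding it there, pressed fully down, level and square on the base, so that a colleague can clamp it. Leave the pepper, the small pan and the cup where they stand.

Things in the scene. Friction and masses are not known exactly. Their poses are not given: they have to be found in the camera images.
- cover_mid (a point): Loose white cover: slab 150 (x) x 100 (y) x 20 mm, 0.28 to 0.46 kg, black bar grip centred on top, 66 long (along x) x 18 wide x 26 mm high. Point on its centre line, half-way up: 23 mm above the underside, 3 mm above the slab's top face, 23 mm below the bar's top. z up. Starts flat on the worktop, well aside from the base.
- cover_pocket (a point): Mouth of the blind pocket for the pin, in the centre of the cover's underside: 15 mm along the cover's x, 16 mm along its y, 16 mm deep. Axes as cover_mid. The cover fits either way round.
- base: The fixed cutter base: grey foot 200 (x) x 150 (y) x 12 mm, on it an aluminium block 140 (x) x 104 (y) mm whose flat top, the deck, is 70 mm above the worktop. Origin on the worktop under its centre; x along the slot, z up.
- slot (a point): Centre of the dark 52 x 15 mm slot on the deck, at deck height; x along the slot, z up. A steel pin, 11 mm thick, coned to 7 mm at the tip, stands on the slot's centre line, within 16 mm of the centre either way, differently each time. Cover's underside above the deck: 16 mm standing on the pin's tip, 8 mm dropped on and resting on the rails, 3 mm pressed fully down.
- seat (a joint): Travel (m) of the two orange sprung rails beside the slot (each 100 x 14 mm, 36 mm off its centre line; they move together): 0 up, tops 8 mm above the deck; 0.005 fully down. They start to give at about 8 N and are fully down at about 13 N, the cover's weight (2.7 to 4.5 N) included; its weight alone does not press them.
- pepper_mid (a point): Bystander: a green pepper, 80 mm across, 88 mm high with its stem, standing upright; point 33 mm above its foot.
- pan_mid (a point): Bystander: a small open steel pan, 108 x 108 x 65 mm; point at its centre, half-way up.
- cup_mid (a point): Bystander: a white cup, 72 mm across the rim, 80 mm high; point at its centre, half-way up.
Mind the look-alikes: they are no part of the job. Of the things shaped like the base, the grey one is meant. Of the things shaped like the part that bears cover_mid, the white one is meant.

How it is judged:
By the outcome, as a careful person would: the job done as asked, in the order asked, and still so for the second after the job is handed in, while the arm keeps its last pose, push and grip.
It also fails if it takes over 54 s, if anything falls off the work surface, if the arm or the gripper's body presses on something with over 40 N, if the wrist force passes 120 N, or if a joint passes its speed limit or range.

## Robot

A 6-joint arm with a two-finger parallel gripper is mounted at the origin on the work surface. World frame = base frame: x ahead of the robot, y to its left, z up, the work surface at z = 0. Lengths are in mm, angles in rad, forces in N, time in s.
With the tool pointing down it reaches from about 275 to 750 mm from the base axis. Payload 10.2 kg.
Tool frame: the origin (TCP) lies midway between the tips of the shut fingers; the grasp point (between the pads) lies 19 mm behind it; y points along the fingers, z is the direction in which the jaws open and shut, and the axes are right-handed (so a half turn about y gives the same grasp; the last joint's range is limited). The gripper opens to 85 mm and grips with 20 to 120 N. Pads are 22 mm wide; open, the fingers measure 114 mm over their backs; the gripper's body (76 mm by 85 mm) begins 54 mm behind the grasp point. The pads swing forward as they close: fully open they stand 13 mm farther back than shut.
Start: joints at [1.116, 0.313, 1.498, -0, 1.331, -0.223], TCP at [120.621, 510.962, 231.294] pointing down, gripper open.
Joint ranges: [-2.94, 2.94], [-0.97, 2.17], [0.19, 2.56], [-1.23, 4.37], [0.02, 3.11], [-2.88, 2.88]. Speed limits (rad/s): [2.39, 2.39, 3.01, 3.14, 3.14, 3.14].

## Interface

Orientations are given as a unit quaternion [w, x, y, z].
In Python, from rig import ctrl gives the robot as it stands.
- The arm moves only by the shell command python3 -m inch 'ROWS' [OPENING] [FORCE]. ROWS is JSON, one flat list of numbers, 6 for each row, row after row: the shift along the tool's x, y, z in cm, then the turn, a rotation vector about the tool's x, y, z in rad. A call has 1 to 8 rows; each row is the pose to reach, as a shift and turn from the pose commanded when the call began, along the tool's axes at that moment; what a row does not reach only later rows make up. A row lasts 1/12 s, in which the tool goes at most 41.7 mm and 7.16 degrees, less where a joint would pass 70% of its speed; a pose out of reach is approached as far as the arm can. A call with a gripper value outside its range is refused whole. OPENING is the gripper command: -1 is fully open, 1 is shut, values between are in proportion, set as the call begins (- or left out, the last holds). The fingers move at their own pace and stop on an object; FORCE is the grip in N (left out, the last holds). Time passes only in rows, so rows that repeat a pose let the fingers close. It gives the time, the measured TCP pose, the force and the opening at its end, in the units of the state.
- ctrl.sense(): the state, without advancing time (a new reading comes with each control period).
- ctrl.capture(name): name is "side" or "top"; returns the picture (480x640x3 uint8, red, green, blue); there is no depth.
- ctrl.get_calibration(name): a dict with "fx", "fy", "cx", "cy" (pixels), "world_to_cam" (4x4, takes a point from world to camera coordinates). Camera axes: x right, y down, z forward; pixel columns grow to the right and rows downward; lengths in mm; the calibration is good to about 2 mm. A picture is of the moment at which its call begins. get_calibration takes no time and is no camera call.
- ctrl.finish_job(): hands the job in, once; it reports no verdict.
Trained networks look in the newest picture that a camera, given by its name, has taken for a name from the list of things; names that differ only in an ending like _2 or _b are one class to them, and where a whole thing is asked for, a point or a joint stands for the part that bears it (a point fixed in the world has none). Each returns a list of dicts, best first, with "score" (0 to 1); they miss things now and then, are a little off and sometimes report something else, mostly with a low value. They report only what shows in the picture. A call takes as long as a camera call. They do not tell look-alikes from the thing itself.
- ctrl.search_frame(thing, camera): "uv" ([column, row] in pixels, amid what is visible of it).
The state is a dict: "time_s": time; "joints": joint angles; "dq": joint speeds; "tau": joint torques, N m; "eef_pos": TCP position; "ee_rot": TCP orientation; "force": force on the tool from outside, world axes, zero at the start; "wrist_torque": the same for the moment, N m; "grip_width": opening from 0.0 (shut) to 1.0 (fully open).
Only numpy, scipy, OpenCV 4.12 (cv2) and the standard library are available. Lean on these libraries where they do the work, as an engineer would, in place of code of your own. Each camera call takes 0.05 s, during which the arm holds its last target.

## Working session

There is one attempt and no reset: what is moved stays moved. The work goes in short steps, Python scripts to look and compute and a shell command to move; the robot and the scene stay as the last step left them, time stands still between calls to the robot, and variables do not carry over. Pictures are saved under pics/ and viewed, and the job is handed in when it is done.

```bash
ls; mkdir -p pics
python3 - <<'E'
from rig import ctrl
import cv2,numpy as np
print(ctrl.sense())
for n in ("side","top"):
    im=ctrl.capture(n); cv2.imwrite(f"pics/{n}0.png",im[:,:,::-1])
    c=ctrl.get_calibration(n); print(n,c["fx"],c["cx"],c["cy"],np.round(c["world_to_cam"],3).tolist())
    for t in ("cover_mid","base","slot"):
        print(t,[(np.round(d["uv"],1).tolist(),round(d["score"],2)) for d in ctrl.search_frame(t,n)])
E
```

```text
pics
{'time_s': 0.0, 'joints': array([ 1.11561768e+00,  3.13490071e-01,  1.49845865e+00, -6.95311669e-06,
        1.33100782e+00, -2.23387562e-01]), 'dq': array([ 0.00167538, -0.00155705,  0.0005483 , -0.00051873, -0.00026516,
       -0.00067948]), 'tau': array([ 1.96309537e-05, -4.12260854e+01, -2.59750772e+01, -6.38186020e-05,
        3.99119861e-03, -1.07231114e-05]), 'eef_pos': array([120.4907086 , 510.71266866, 230.70645969]), 'ee_rot': array([-0.70190763,  0.70281866, -0.08192482,  0.08160836]), 'force': array([-0.17047904, -0.95329322,  0.0828748 ]), 'wrist_torque': array([-0.00548556,  0.0448723 , -0.00733084]), 'grip_width': 1.0006382599531416}
side 451.8711092918482 321.90035317764716 236.55165031397655 [[0.999, -0.039, -0.004, -513.242], [-0.032, -0.744, -0.667, -23.933], [0.022, 0.667, -0.745, 1152.054], [0.0, 0.0, 0.0, 1.0]]
cover_mid [([308.6, 176.2], 0.81), ([227.9, 159.1], 0.79)]
base [([189.7, 321.3], 0.69), ([318.2, 282.2], 0.67)]
slot [([231.6, 446.2], 0.78), ([319.0, 282.1], 0.67), ([193.3, 320.6], 0.62)]
top 491.53069481911325 324.0429179629794 235.33096204756495 [[-0.003, -1.0, 0.012, -153.604], [-0.996, 0.002, -0.095, 497.076], [0.095, -0.012, -0.995, 1166.829], [0.0, 0.0, 0.0, 1.0]]
cover_mid [([147.7, 340.6], 0.63), ([193.2, 245.1], 0.57)]
base [([341.5, 236.8], 0.89), ([490.8, 306.5], 0.79), ([382.3, 345.1], 0.71), ([194.3, 244.2], 0.68)]
slot [([339.7, 236.0], 0.75), ([379.0, 347.4], 0.75), ([493.1, 308.4], 0.68)]
```

View pics/side0.png

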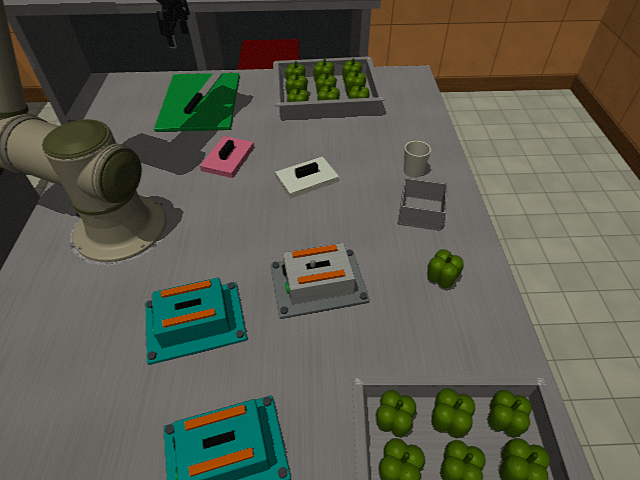

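View pics/top0.png

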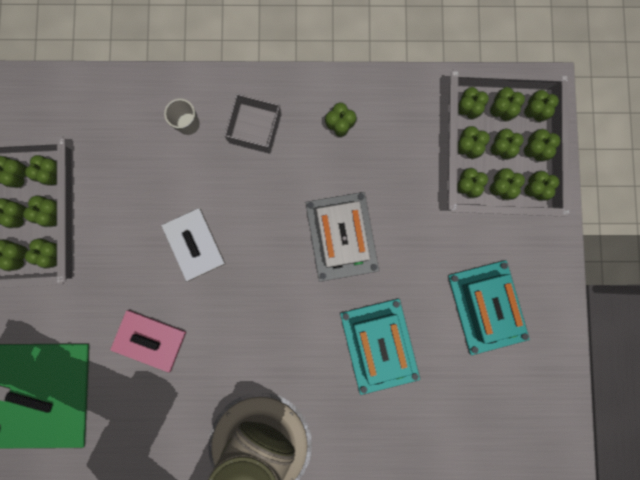

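Candidates for the cover are white at top (193,245) / side (308,176), and pink at top (148,341) / side (228,156). White is the one meant. Candidates for the base are grey with an aluminium block at top (341,236) / side (319,282), and teal at top (382,345) and (491,307). Grey is the one meant. I'll confirm both in one crop.

```bash
cat > h.py <<'E'
from rig import ctrl
import cv2,numpy as np
def ray(n,uv):
    c=ctrl.get_calibration(n);T=np.array(c["world_to_cam"]);R=T[:3,:3];o=-R.T@T[:3,3]
    d=R.T@np.array([(uv[0]-c["cx"])/c["fx"],(uv[1]-c["cy"])/c["fy"],1]);return o,d
def atz(n,uv,z):
    o,d=ray(n,uv);return o+d*(z-o[2])/d[2]
def proj(n,p):
    c=ctrl.get_calibration(n);T=np.array(c["world_to_cam"]);q=T[:3,:3]@np.array(p)+T[:3,3]
    return np.array([c["fx"]*q[0]/q[2]+c["cx"],c["fy"]*q[1]/q[2]+c["cy"]])
E
python3 - <<'E'
import cv2,numpy as np
a=cv2.imread("pics/top0.png");b=cv2.imread("pics/side0.png")
c1=cv2.resize(a[180:300,150:390],(800,400),interpolation=cv2.INTER_CUBIC)
c2=cv2.resize(b[232:322,260:380],(400,300)[:2],interpolation=cv2.INTER_CUBIC)
c3=cv2.resize(b[140:215,260:360],(400,300),interpolation=cv2.INTER_CUBIC)
cv2.imwrite("pics/crop0.png",np.vstack([c1[:300] if 0 else cv2.resize(c1,(800,300)),np.hstack([c2,c3])]))
E
```

```text
(no output)
```

View pics/crop0.png

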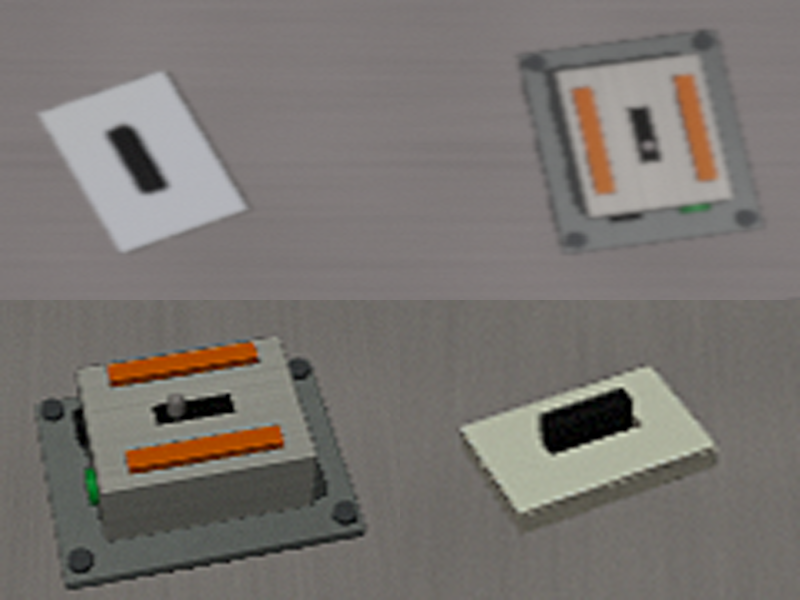

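```bash
cat >> h.py <<'E'
def blob(m,near):
    n,l,s,c=cv2.connectedComponentsWithStats(m.astype(np.uint8))
    k=min([i for i in range(1,n) if s[i,4]>25],key=lambda i:np.hypot(*(c[i]-near)))
    return l==k,c[k],s[k]
def rect(m):
    cs,_=cv2.findContours(m.astype(np.uint8),cv2.RETR_EXTERNAL,cv2.CHAIN_APPROX_NONE)
    return max(cs,key=cv2.contourArea)[:,0,:].astype(float)
E
python3 - <<'E'
from h import *
for n,cc,b1,b2 in (("top",(193,245),(327,236),(358,230)),("side",(308,176),(315,251),(322,277))):
    im=cv2.imread(f"pics/{n}0.png");hsv=cv2.cvtColor(im,cv2.COLOR_BGR2HSV).astype(int)
    # cover
    x,y=cc;v=im.astype(int).min(2)
    print(n,"v around",v[y-20:y+20:4,x].tolist())
    m=v>150
    if n=="side":
        m=v>125
    mb,c,s=blob(m,cc)
    ct=rect(mb)
    mf=np.zeros(m.shape,np.uint8);cv2.fillPoly(mf,[ct.astype(np.int32)],1)
    w=np.array([atz(n,p,20)[:2] for p in ct],np.float32)
    (cx,cy),(W,H),a=cv2.minAreaRect(w);print("slab",s.tolist(),cx,cy,W,H,a)
    dark=(im.max(2)<60)&(mf>0) if n=="top" else im.max(2)<60
    db,c,s=blob(dark,cc);print("bar px",c,s.tolist(),atz(n,c,46 if n=="top" else 33))
    cw=np.array([atz(n,p,46)[:2] for p in rect(db)],np.float32);print(" bar rect z46",cv2.minAreaRect(cw))
    o=(hsv[:,:,0]<16)&(hsv[:,:,1]>150)&(hsv[:,:,2]>120)
    C=[]
    for b in (b1,b2):
        ob,c,s=blob(o,b);cw=np.array([atz(n,p,78)[:2] for p in rect(ob)],np.float32)
        C.append(atz(n,c,78)[:2]);print("rail",c,s.tolist(),C[-1],cv2.minAreaRect(cw))
    d=C[1]-C[0];print("base mid",(C[0]+C[1])/2,np.hypot(*d),np.degrees(np.arctan2(d[1],d[0])))
E
python3 - <<'E'
import cv2,numpy as np
a=cv2.imread("pics/top0.png");b=cv2.imread("pics/side0.png")
print(a[215:252,335:352].mean(2).astype(int))
print(b[256:276,302:334].mean(2).astype(int))
E
```

```text
top v around [179, 179, 176, 131, 45, 32, 32, 32, 118, 179]
slab [162, 209, 61, 72, 2204] 476.6517028808594 164.7823486328125 148.83651733398438 98.7302017211914 25.15162467956543
bar px [190.57714286 243.09142857] [183, 231, 16, 25, 175] [476.79531497 161.59271874  46.        ]
 bar rect z46 ((476.6509094238281, 161.5029296875), (62.21564865112305, 15.712797164916992), 25.70549964904785)
rail [327.58024691 235.87037037] [323, 216, 10, 41, 162] [ 490.33616103 -162.37663519] ((490.4408264160156, -162.3540802001953), (94.73455810546875, 9.191644668579102), 9.550739288330078)
rail [358.01785714 230.32738095] [353, 211, 11, 40, 168] [ 503.10597733 -233.00435538] ((502.870361328125, -232.92152404785156), (93.3912124633789, 9.742547988891602), 9.519821166992188)
base mid [ 496.72106918 -197.69049529] 71.77285745771779 -79.75137944806764
side v around [102, 85, 58, 16, 0, 167, 157, 156, 76, 104]
slab [275, 157, 64, 36, 1007] 476.86590576171875 165.2508087158203 150.73959350585938 99.81600952148438 24.99421501159668
bar px [306.23245614 169.83333333] [295, 162, 23, 16, 228] [476.87206146 165
[... 5182 characters left out ...]
2 133 134 134 140 141 141 142 143]
 [132 132 134 133 132 134 134 133 130 132 131 131 130 130 131 134 133 131
  132 136 134 137 141 141 140 140 143 120  97 102 102  88]
 [132 131 127 130 128 128 129 131 130 129 137 134 133 133 134 135 140 140
  142 139 141 119  94 103 102  89  83  82  81  81  78  80]
 [129 128 134 132 130 136 132 135 138 136 138 139 139 140 140 117  92 102
  102  88  85  79  80  80  80  80  78  80  80  82  79  82]
 [134 132 134 135 136 139 135 139 141 115  80  90 107 104  90  81  80  79
   81  79  81  80  81  80  79  81  81  80  80  81  79  79]
 [138 138 136 141 118  98 105 101  89  83  81  81  79  80  79  81  81  79
   79  81  79  80  79  81  80  81  82  81  82  83  83  84]]
```

```bash
cat >> h.py <<'E'
from scipy.spatial.transform import Rotation as Ro
def cur():
    s=ctrl.sense();q=s["ee_rot"];return s,np.array(s["eef_pos"]),Ro.from_quat([q[1],q[2],q[3],q[0]])
def down(jawdeg):
    # tool y = -z world, tool z = jaw direction
    z=np.array([np.cos(np.radians(jawdeg)),np.sin(np.radians(jawdeg)),0]);y=np.array([0,0,-1.]);x=np.cross(y,z)
    return Ro.from_matrix(np.c_[x,y,z])
def to(p,jaw):
    s,q,R=cur();Rt=down(jaw)
    print("now",np.round(q,1),"jaw",np.round(np.degrees(np.arctan2(*R.as_matrix()[[1,0],2])),2),"ydir",np.round(R.as_matrix()[:,1],4),"F",np.round(s["force"],1),"t",s["time_s"],"g",round(s["grip_width"],3))
    print("shift cm",np.round(R.inv().apply(np.array(p)-q)/10,3),"rot",np.round((R.inv()*Rt).as_rotvec(),4))
E
python3 - <<'E'
from h import *
print(cur()[2].as_matrix().round(3), [ray(n,(320,240))[0].round() for n in("top","side")])
for j in (115.1,-64.9): to([477,165,120],j)
c=np.array([496.5,-198.,78]);
for n,uv in (("top",(344.1,237.6)),("side",(312.2,261.3))):
    p=atz(n,uv,86);d=(p-c)[:2];
    for a in(9.8,): print(n,p.round(1),"along",d@[np.cos(np.radians(a)),np.sin(np.radians(a))],"across",d@[-np.sin(np.radians(a)),np.cos(np.radians(a))])
# reproject deck corners & slot ends check
a=np.radians(9.8);ex=np.array([np.cos(a),np.sin(a),0]);ey=np.array([-np.sin(a),np.cos(a),0])
b=np.array([496.5,-198.,70])
for n in("top","side"):
    im=cv2.imread(f"pics/{n}0.png");k=6
    x0,y0=(300,185) if n=="top" else (262,235)
    cr=cv2.resize(im[y0:y0+96,x0:x0+110],None,fx=k,fy=k,interpolation=cv2.INTER_NEAREST)
    def pl(z,hx,hy,col,off=(0,0)):
        P=[]
        for sx,sy in((1,1),(1,-1),(-1,-1),(-1,1)):
            w=b+ex*(off[0]+sx*hx)+ey*(off[1]+sy*hy);w[2]=z;P.append((proj(n,w)-[x0,y0]+.5)*k)
        cv2.polylines(cr,[np.int32(P)],True,col,1)
    pl(70,70,52,(255,0,0));pl(70,26,7.5,(0,255,0));pl(78,50,7,(255,0,255),(0,36));pl(78,50,7,(255,0,255),(0,-36));pl(12,100,75,(0,255,255))
    cv2.imwrite(f"pics/ov_{n}.png",cr)
E
```

```text
[[ 0.973 -0.     0.23 ]
 [-0.23  -0.     0.973]
 [-0.    -1.    -0.   ]] [array([ 384., -140., 1210.]), array([ 486., -806.,  840.])]
now [120.6 510.9 231.2] jaw 76.72 ydir [-1.e-04 -2.e-04 -1.e+00] F [-0.6 -0.4 -0.5] t 0.4 g 0.998
shift cm [ 42.636  11.123 -25.477] rot [ 2.000e-04 -6.698e-01 -2.000e-04]
now [120.6 510.9 231.2] jaw 76.72 ydir [-1.e-04 -2.e-04 -1.e+00] F [-0.6 -0.4 -0.5] t 0.4 g 0.998
shift cm [ 42.636  11.123 -25.477] rot [2.0000e-04 2.4718e+00 3.0000e-04]
top [ 485.5 -200.2   86. ] along -11.190920417132833 across -0.2741213216691646
side [ 485.5 -200.9   86. ] along -11.340556266749063 across -1.0236591453596913
```

View pics/ov_top.png

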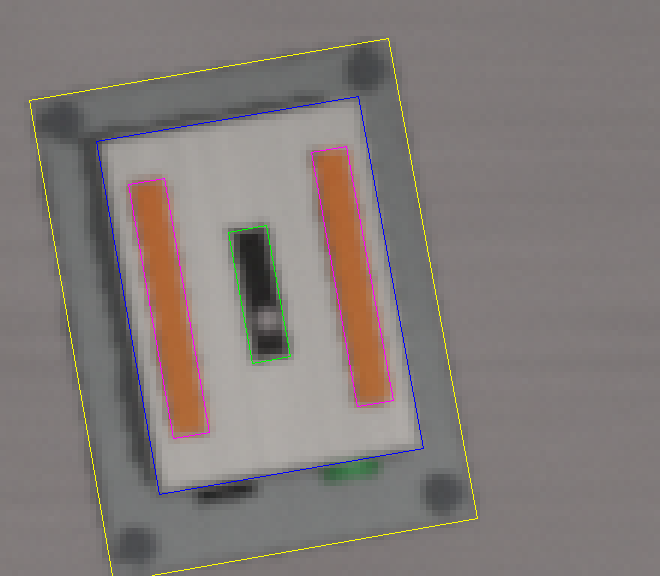

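View pics/ov_side.png

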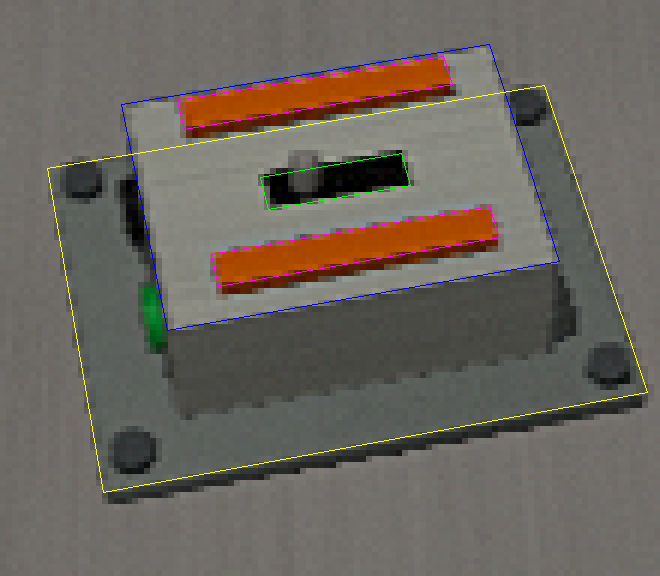

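```bash
python3 -m inch '[42.6,8,-25.5,0,-0.67,0, 42.6,8,-25.5,0,-0.67,0, 42.6,8,-25.5,0,-0.67,0, 42.6,8,-25.5,0,-0.67,0, 42.6,8,-25.5,0,-0.67,0, 42.6,8,-25.5,0,-0.67,0, 42.6,8,-25.5,0,-0.67,0, 42.6,8,-25.5,0,-0.67,0]' -1; python3 -c "
from h import *
to([477,165,100],115.1)"
```

```text
time_s: 1.07
eef_pos: [334.4, 303.9, 183.6]
ee_rot: [0.69, -0.69, -0.155, 0.154]
force: [0.6, 1.4, -0.3]
grip_width: 1.0
now [334.4 303.9 183.6] jaw 115.23 ydir [ 6.e-04  4.e-04 -1.e+00] F [ 0.6  1.4 -0.3] t 1.0667 g 1.0
shift cm [  6.976   8.366 -18.642] rot [-0.0001  0.0023  0.0007]
```

```bash
python3 -m inch '[7,6,-18.6,0,0,0, 7,6,-18.6,0,0,0, 7,6,-18.6,0,0,0, 7,6,-18.6,0,0,0, 7,6,-18.6,0,0,0, 7,6,-18.6,0,0,0, 7,6,-18.6,0,0,0]';  python3 -m inch '[0,0,0,0,0,0, 0,0,0,0,0,0, 0,0,0,0,0,0]'; python3 -c "
from h import *
to([477,165,50],115.1)"
```

```text
time_s: 1.65
eef_pos: [476.3, 165.2, 122.9]
ee_rot: [0.691, -0.69, -0.152, 0.153]
force: [-1.1, -0.2, 0.9]
grip_width: 1.001
time_s: 1.9
eef_pos: [475.2, 167.4, 124.2]
ee_rot: [-0.69, 0.69, 0.155, -0.154]
force: [1.0, 0.5, -0.6]
grip_width: 0.999
now [475.2 167.4 124.2] jaw 115.2 ydir [ 8.e-04  1.e-04 -1.e+00] F [ 1.   0.5 -0.6] t 1.9 g 0.999
shift cm [ 0.049  7.419 -0.294] rot [0.0002 0.0018 0.0008]
```

```bash
python3 -m inch '[0.05,4,-0.3,0,0,0, 0.05,7,-0.3,0,0,0, 0.05,9,-0.3,0,0,0, 0.05,9.9,-0.3,0,0,0, 0.05,9.9,-0.3,0,0,0, 0.05,9.9,-0.3,0,0,0]'; python3 -c "
from h import *
to([477,165,23.5],115.1)
cv2.imwrite('pics/side1.png',cv2.resize(ctrl.capture('side')[100:220,240:400,::-1],(800,600)))"
```

```text
time_s: 2.4
eef_pos: [477.8, 164.5, 25.5]
ee_rot: [-0.69, 0.69, 0.154, -0.154]
force: [0.1, -0.1, 0.7]
grip_width: 1.004
now [477.8 164.5  25.5] jaw 115.15 ydir [ 1.e-03  1.e-04 -1.e+00] F [ 0.1 -0.1  0.7] t 2.4 g 1.004
shift cm [-0.049  0.204  0.083] rot [0.0003 0.0009 0.001 ]
```

View pics/side1.png

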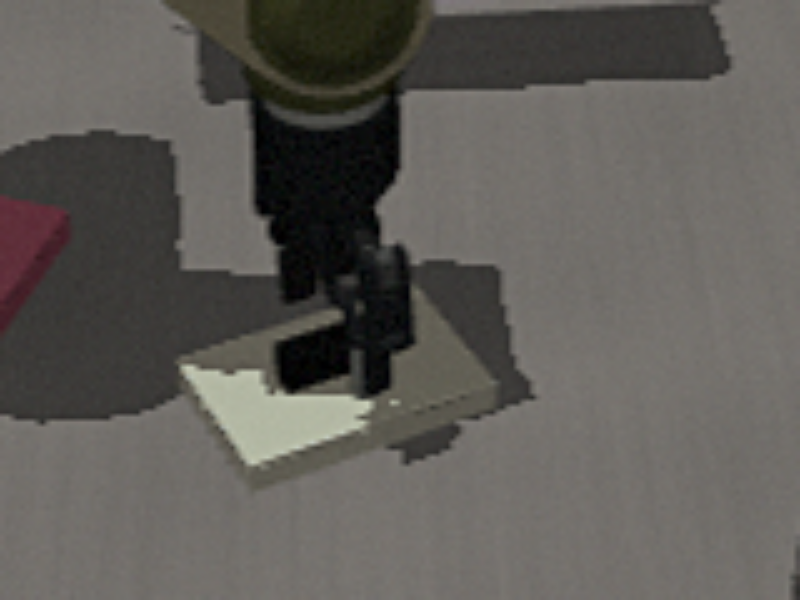

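The fingers straddle the black bar (near finger at crop (375,330)), and the slab is undisturbed. I'll close with a firm grip.

```bash
python3 -m inch '[-0.05,0.1,0.05,0,0,0, -0.05,0.1,0.05,0,0,0, -0.05,0.1,0.05,0,0,0, -0.05,0.1,0.05,0,0,0, -0.05,0.1,0.05,0,0,0, -0.05,0.1,0.05,0,0,0, -0.05,0.1,0.05,0,0,0, -0.05,0.1,0.05,0,0,0]' 1 100; python3 -m inch '[0,0,0,0,0,0, 0,0,0,0,0,0, 0,0,0,0,0,0, 0,0,0,0,0,0]';python3 -c "
from h import *
to([477,165,24],115.1)"
```

```text
time_s: 3.12
eef_pos: [477.0, 164.2, 24.2]
ee_rot: [-0.69, 0.69, 0.154, -0.154]
force: [-2.2, -1.4, 6.3]
grip_width: 0.192
time_s: 3.45
eef_pos: [477.0, 164.2, 24.2]
ee_rot: [-0.69, 0.69, 0.154, -0.154]
force: [-2.2, -0.2, 5.5]
grip_width: 0.185
now [477.  164.2  24.2] jaw 115.12 ydir [ 4.e-04 -0.e+00 -1.e+00] F [-2.2 -0.2  5.5] t 3.45 g 0.185
shift cm [0.036 0.02  0.067] rot [0.0002 0.0003 0.0004]
```

```bash
python3 -m inch '[0,-1,0,0,0,0, 0,-3,0,0,0,0, 0,-6,0,0,0,0, 0,-10,0,0,0,0, 0,-13,0,0,0,0, 0,-13,0,0,0,0, 0,-13,0,0,0,0, 0,-13,0,0,0,0]';python3 -c "
from h import *
to([496.4,-198.6,160],99.8)
cv2.imwrite('pics/side2.png',cv2.resize(ctrl.capture('side')[60:210,220:420,::-1],(800,600)))"
```

```text
time_s: 4.12
eef_pos: [476.0, 164.2, 152.7]
ee_rot: [0.69, -0.69, -0.153, 0.154]
force: [0.3, 0.2, -4.1]
grip_width: 0.183
now [476.  164.2 152.7] jaw 115.1 ydir [-2.1e-03 -2.0e-04 -1.0e+00] F [ 0.3  0.2 -4.1] t 4.1167 g 0.183
shift cm [-13.545  -0.724 -33.713] rot [-0.0005  0.2671 -0.002 ]
```

View pics/side2.png

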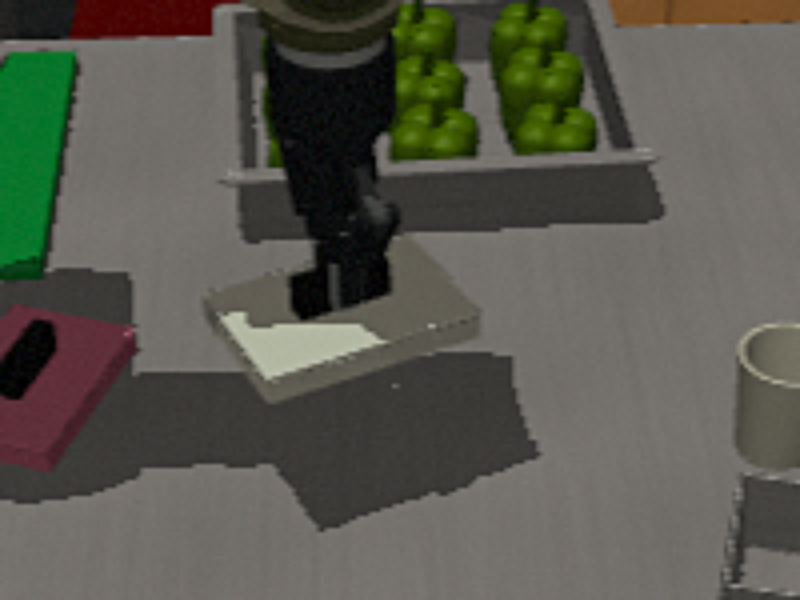

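```bash
python3 -c "
from h import *
to([501.3,-197.7,150],99.8)"; python3 -m inch '[-13.1,0.3,-33.8,0,0.267,0, -13.1,0.3,-33.8,0,0.267,0, -13.1,0.3,-33.8,0,0.267,0, -13.1,0.3,-33.8,0,0.267,0, -13.1,0.3,-33.8,0,0.267,0, -13.1,0.3,-33.8,0,0.267,0, -13.1,0.3,-33.8,0,0.267,0, -13.1,0.3,-33.8,0,0.267,0]'; python3 -m inch '[0,0,0,0,0,0, 0,0,0,0,0,0, 0,0,0,0,0,0, 0,0,0,0,0,0]';python3 -c "
from h import *
to([501.3,-197.7,150],99.8)"
```

```text
now [475.9 164.1 152.3] jaw 115.11 ydir [-3.1e-03 -3.0e-04 -1.0e+00] F [-0.9 -1.3 -3.8] t 4.1667 g 0.187
shift cm [-13.049   0.231 -33.842] rot [-0.0006  0.2671 -0.0031]
time_s: 4.83
eef_pos: [498.6, -170.1, 149.3]
ee_rot: [0.705, -0.704, -0.059, 0.061]
force: [1.0, -0.0, -2.8]
grip_width: 0.187
time_s: 5.17
eef_pos: [499.3, -167.1, 150.1]
ee_rot: [0.705, -0.704, -0.06, 0.061]
force: [-0.5, 0.6, -3.6]
grip_width: 0.185
now [ 499.3 -167.1  150.1] jaw 99.87 ydir [-0.0016  0.0012 -1.    ] F [-0.5  0.6 -3.6] t 5.1667 g 0.185
shift cm [-0.323  0.007 -3.045] rot [-0.0014  0.0012 -0.0014]
```

```bash
python3 -m inch '[-0.3,1,-3.05,-0.0014,0,-0.0014, -0.3,2.5,-3.05,-0.0014,0,-0.0014, -0.3,2.5,-3.05,-0.0014,0,-0.0014, -0.3,2.5,-3.05,-0.0014,0,-0.0014, -0.3,2.5,-3.05,-0.0014,0,-0.0014]';python3 -c "
from h import *
to([501.3,-197.7,110],99.8)
for n,(x0,y0,w) in dict(side=(260,220,120),top=(290,185,120)).items():
    im=ctrl.capture(n);cv2.imwrite('pics/%s3.png'%n,im[:,:,::-1])
    cv2.imwrite('pics/%s3c.png'%n,cv2.resize(im[y0:y0+90,x0:x0+w,::-1],(800,600),interpolation=cv2.INTER_CUBIC))"
```

```text
time_s: 5.58
eef_pos: [502.1, -197.9, 126.5]
ee_rot: [-0.704, 0.705, 0.062, -0.06]
force: [0.1, 0.0, -2.8]
grip_width: 0.186
now [ 502.1 -197.9  126.5] jaw 99.89 ydir [ 0.0019 -0.0011 -1.    ] F [ 0.1  0.  -2.8] t 5.5833 g 0.186
shift cm [-0.079  1.649  0.033] rot [0.0015 0.0015 0.0017]
```

View pics/side3c.png

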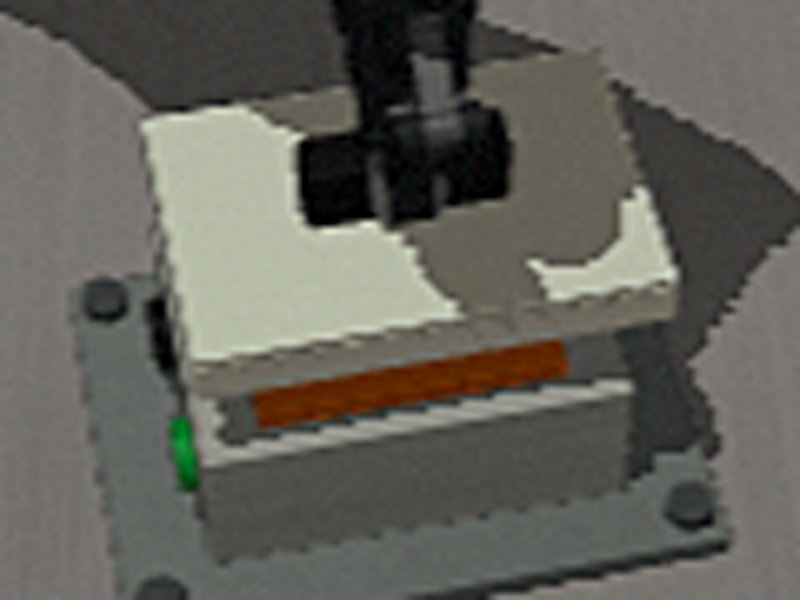

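View pics/top3c.png

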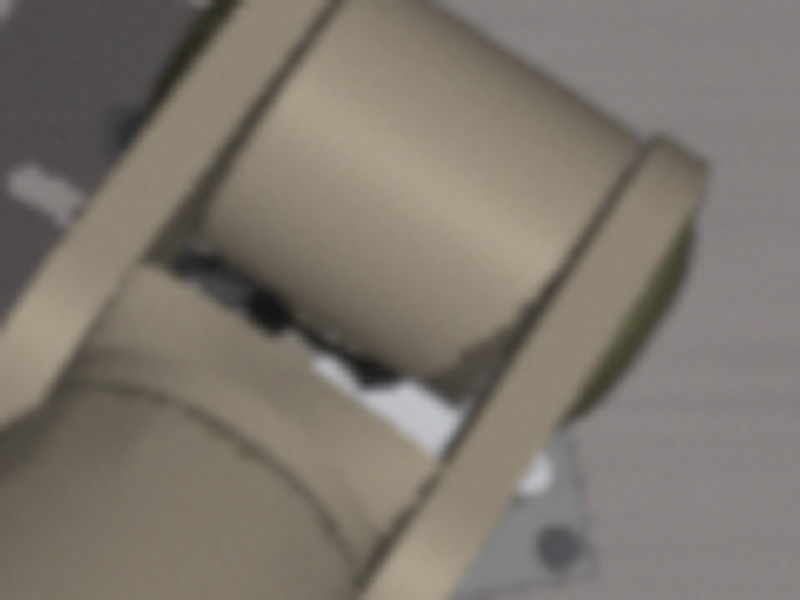

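The side view shows the cover level above the base, aligned with the rails. The arm hides the top view. I'll check the cover's pose against the side picture with an overlay.

Run:
```python
from h import *
im=cv2.imread("pics/side3.png");k=7;x0,y0=265,220
cr=cv2.resize(im[y0:y0+80,x0:x0+110],None,fx=k,fy=k,interpolation=cv2.INTER_NEAREST)
a=np.radians(9.85);ex=np.array([np.cos(a),np.sin(a),0]);ey=np.array([-np.sin(a),np.cos(a),0])
for z,col in((122.3,(0,0,255)),(102.3,(255,0,0))):
    c=np.array([502.1,-197.9,z])
    P=[(proj("side",c+ex*75*sx+ey*50*sy)-[x0,y0]+.5)*k for sx,sy in((1,1),(1,-1),(-1,-1),(-1,1))]
    cv2.polylines(cr,[np.int32(P)],True,col,1)
cv2.imwrite("pics/ov3.png",cr)
```

```text
(no output)
```

View pics/ov3.png

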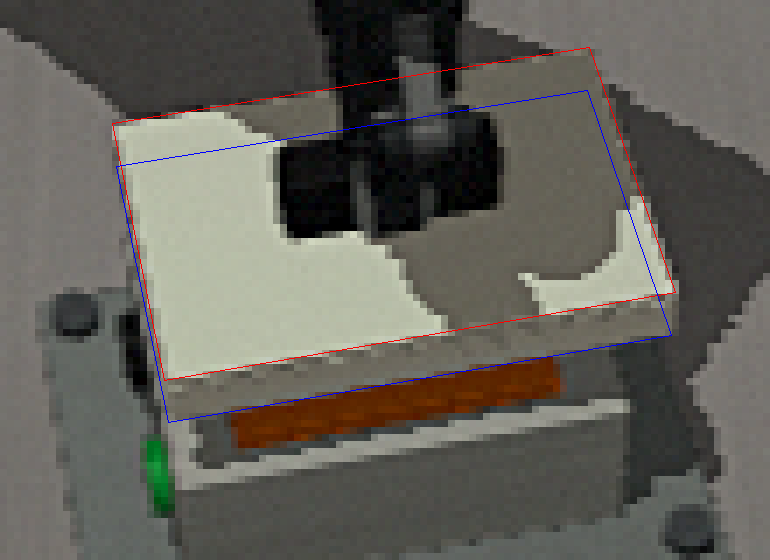

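```bash
python3 -m inch '[0,0.5,0.03,0,0,0, 0,1.0,0.03,0,0,0, 0,1.3,0.03,0,0,0, 0,1.5,0.03,0,0,0, 0,1.5,0.03,0,0,0, 0,1.5,0.03,0,0,0]';  python3 -m inch '[0,0.05,0,0,0,0, 0,0.1,0,0,0,0, 0,0.1,0,0,0,0]';python3 -m inch '[0,0.05,0,0,0,0, 0,0.1,0,0,0,0, 0,0.1,0,0,0,0]'; python3 -c "
from h import *
to([502,-197.6,110],99.8)"
```

```text
time_s: 6.18
eef_pos: [501.8, -198.6, 110.8]
ee_rot: [-0.704, 0.705, 0.061, -0.06]
force: [-0.8, 0.8, -2.6]
grip_width: 0.185
time_s: 6.43
eef_pos: [502.0, -198.7, 110.2]
ee_rot: [-0.704, 0.705, 0.061, -0.06]
force: [-0.2, 0.4, -0.9]
grip_width: 0.187
time_s: 6.68
eef_pos: [502.1, -198.7, 110.0]
ee_rot: [-0.704, 0.705, 0.061, -0.06]
force: [-2.1, 1.0, 7.7]
grip_width: 0.188
now [ 502.1 -198.7  110. ] jaw 99.81 ydir [ 0.0025 -0.0018 -1.    ] F [-2.1  1.   7.7] t 6.6833 g 0.188
shift cm [ 0.011 -0.001  0.112] rot [0.0022 0.0002 0.0022]
```

```bash
python3 -m inch '[-0.15,-0.04,0.05,0,0,0, -0.3,-0.04,0.1,0,0,0, -0.45,-0.04,0.1,0,0,0, -0.6,-0.04,0.1,0,0,0, -0.6,-0.04,0.1,0,0,0]'; python3 -m inch '[-0.15,0,0,0,0,0, -0.3,0,0,0,0,0, -0.4,0,0,0,0,0, -0.4,0,0,0,0,0]';python3 -c "
from h import *
to([502,-197.6,110],99.8)"
```

```text
time_s: 7.1
eef_pos: [496.3, -199.0, 110.1]
ee_rot: [-0.704, 0.705, 0.062, -0.059]
force: [4.5, -0.0, 6.0]
grip_width: 0.187
time_s: 7.43
eef_pos: [492.3, -199.6, 109.9]
ee_rot: [-0.704, 0.705, 0.062, -0.059]
force: [4.2, 0.7, 6.0]
grip_width: 0.186
now [ 492.3 -199.6  109.9] jaw 99.8 ydir [ 0.0036 -0.0021 -1.    ] F [4.2 0.7 6. ] t 7.4333 g 0.186
shift cm [ 0.993 -0.003  0.036] rot [ 0.0027 -0.      0.0031]
```

```bash
for i in 1 ; do python3 -m inch '[-0.1,0,0.02,0,0,0, -0.2,0,0.02,0,0,0, -0.3,0,0.02,0,0,0, -0.3,0,0.02,0,0,0]'; done; python3 -m inch '[-0.1,0,0,0,0,0, -0.1,0,0,0,0,0]'; python3 -m inch '[-0.1,0,0,0,0,0, -0.1,0,0,0,0,0]'; python3 -m inch '[-0.1,0,0,0,0,0, -0.1,0,0,0,0,0]'
```

```text
time_s: 7.77
eef_pos: [487.5, -199.2, 108.3]
ee_rot: [0.705, -0.704, -0.06, 0.061]
force: [0.1, -0.0, -3.5]
grip_width: 0.186
time_s: 7.93
eef_pos: [486.9, -199.5, 108.5]
ee_rot: [0.705, -0.704, -0.06, 0.061]
force: [-0.3, 0.4, -3.3]
grip_width: 0.182
time_s: 8.1
eef_pos: [486.4, -199.9, 109.0]
ee_rot: [-0.704, 0.705, 0.061, -0.06]
force: [-0.7, -0.5, -3.3]
grip_width: 0.183
time_s: 8.27
eef_pos: [485.7, -200.1, 109.2]
ee_rot: [-0.704, 0.705, 0.061, -0.06]
force: [0.1, -0.7, -3.4]
grip_width: 0.192
```

The pin support vanished at x≈488 (Fz went from +6 to −3.4, weight only), so the pocket is over the pin. Next I'll lower while watching the side forces.

```bash
python3 -m inch '[-0.05,0.1,-0.03,0,0,0, -0.05,0.2,-0.03,0,0,0, -0.05,0.3,-0.03,0,0,0, -0.05,0.3,-0.03,0,0,0]'; python3 -m inch '[0,0.1,0,0,0,0, 0,0.2,0,0,0,0, 0,0.3,0,0,0,0, 0,0.3,0,0,0,0]'; python3 -c "
from h import *
to([485.7,-200.4,110],99.8)"
```

```text
time_s: 8.6
eef_pos: [485.3, -200.4, 106.0]
ee_rot: [-0.704, 0.705, 0.061, -0.06]
force: [0.1, 0.2, -3.9]
grip_width: 0.187
time_s: 8.93
eef_pos: [485.3, -200.4, 103.0]
ee_rot: [-0.704, 0.705, 0.061, -0.06]
force: [0.3, 0.2, -3.1]
grip_width: 0.189
now [ 485.3 -200.4  103. ] jaw 99.81 ydir [ 1.3e-03 -9.0e-04 -1.0e+00] F [ 0.3  0.2 -3.1] t 8.9333 g 0.189
shift cm [ 0.036 -0.696 -0.005] rot [0.0011 0.0003 0.0011]
```

```bash
python3 -m inch '[0,0.1,0,0,0,0, 0,0.1,0,0,0,0, 0,0.1,0,0,0,0]'; python3 -m inch '[0,0.1,0,0,0,0, 0,0.1,0,0,0,0, 0,0.1,0,0,0,0]'; python3 -m inch '[0,0.1,0,0,0,0, 0,0.2,0,0,0,0, 0,0.2,0,0,0,0]';python3 -m inch '[0,0.1,0,0,0,0, 0,0.1,0,0,0,0, 0,0.1,0,0,0,0]'; python3 -c "
from h import *
to([485.7,-200.4,110],99.8);print(ctrl.sense()['wrist_torque'])"
```

```text
time_s: 9.18
eef_pos: [485.5, -200.6, 102.3]
ee_rot: [-0.704, 0.705, 0.061, -0.06]
force: [0.4, 0.6, -3.2]
grip_width: 0.184
time_s: 9.43
eef_pos: [485.5, -200.6, 101.8]
ee_rot: [-0.704, 0.705, 0.061, -0.06]
force: [-2.9, 1.8, 4.8]
grip_width: 0.19
time_s: 9.68
eef_pos: [485.5, -200.6, 99.7]
ee_rot: [-0.704, 0.705, 0.061, -0.06]
force: [-2.1, 0.6, 6.8]
grip_width: 0.188
time_s: 9.93
eef_pos: [485.5, -200.6, 98.9]
ee_rot: [-0.704, 0.705, 0.061, -0.06]
force: [-2.5, 1.5, 7.4]
grip_width: 0.185
now [ 485.5 -200.6   98.9] jaw 99.81 ydir [ 0.002  -0.0015 -1.    ] F [-2.5  1.5  7.4] t 9.9333 g 0.185
shift cm [ 0.023 -1.107  0.015] rot [0.0018 0.0002 0.0017]
[ 0.41822705  0.5676616  -0.04839585]
```

```bash
python3 -m inch '[0,0.1,0,0,0,0, 0,0.15,0,0,0,0, 0,0.15,0,0,0,0]'; python3 -m inch '[0,0.05,0,0,0,0, 0,0.1,0,0,0,0, 0,0.1,0,0,0,0]';python3 -m inch '[0,0.05,0,0,0,0, 0,0.1,0,0,0,0, 0,0.1,0,0,0,0]'; python3 -c "
from h import *
to([485.7,-200.4,110],99.8);print(ctrl.sense()['wrist_torque'])"
```

```text
time_s: 10.18
eef_pos: [485.5, -200.6, 97.5]
ee_rot: [-0.704, 0.705, 0.061, -0.06]
force: [-3.2, 1.9, 9.4]
grip_width: 0.188
time_s: 10.43
eef_pos: [485.6, -200.6, 97.2]
ee_rot: [-0.704, 0.705, 0.061, -0.06]
force: [-5.7, 2.5, 14.3]
grip_width: 0.187
time_s: 10.68
eef_pos: [485.6, -200.7, 97.1]
ee_rot: [-0.704, 0.705, 0.061, -0.06]
force: [-9.2, 4.5, 25.1]
grip_width: 0.188
now [ 485.6 -200.7   97.1] jaw 99.83 ydir [ 0.0025 -0.0021 -1.    ] F [-9.2  4.5 25.1] t 10.6833 g 0.188
shift cm [ 0.018 -1.288  0.02 ] rot [0.0025 0.0005 0.0021]
[1.06028403 1.66918155 0.01133655]
```

```bash
python3 -m inch '[-0.02,0,-0.01,0.0025,0,0.002, -0.04,0,-0.02,0.0025,0,0.002, -0.04,0,-0.02,0.0025,0,0.002, -0.04,0,-0.02,0.0025,0,0.002]'; python3 -c "
from h import *
to([485.7,-200.4,110],99.8);print(ctrl.sense()['wrist_torque'])
im=ctrl.capture('side');cv2.imwrite('pics/side4.png',im[:,:,::-1])
k=7;x0,y0=260,225
cr=cv2.resize(im[y0:y0+80,x0:x0+110,::-1],None,fx=k,fy=k,interpolation=cv2.INTER_NEAREST)
s,q,R=cur();a=np.radians(9.8);ex=np.array([np.cos(a),np.sin(a),0]);ey=np.array([-np.sin(a),np.cos(a),0])
for z,col in((93,(0,0,255)),(73,(255,0,0))):
    c=np.array([q[0],q[1],z])
    P=[(proj('side',c+ex*75*sx+ey*50*sy)-[x0,y0]+.5)*k for sx,sy in((1,1),(1,-1),(-1,-1),(-1,1))]
    cv2.polylines(cr,[np.int32(P)],True,col,1)
cv2.imwrite('pics/ov4.png',cr)"
```

```text
time_s: 11.02
eef_pos: [485.6, -200.7, 97.2]
ee_rot: [0.705, -0.704, -0.061, 0.06]
force: [-7.3, 6.4, 23.0]
grip_width: 0.184
now [ 485.6 -200.7   97.2] jaw 99.83 ydir [ 1.e-03  2.e-04 -1.e+00] F [-7.3  6.4 23. ] t 11.0167 g 0.184
shift cm [ 0.019 -1.285  0.029] rot [0.     0.0005 0.001 ]
[1.18638218 1.27663325 0.03620013]
```

View pics/ov4.png

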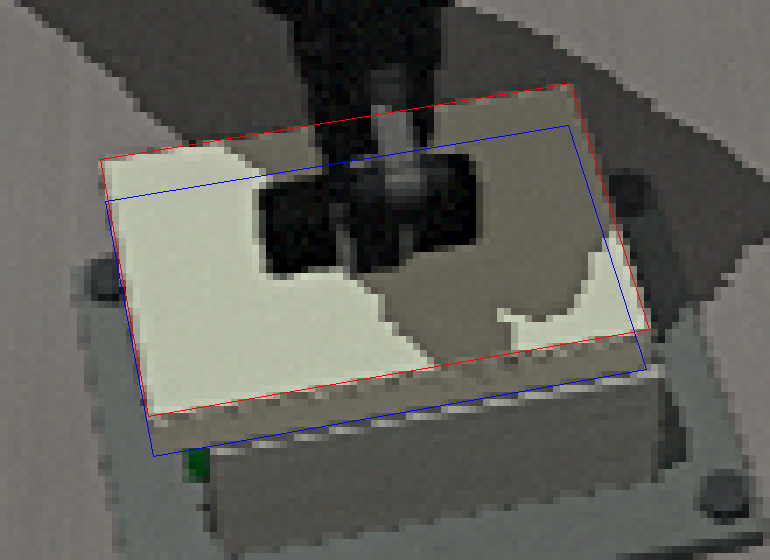

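View pics/side4.png

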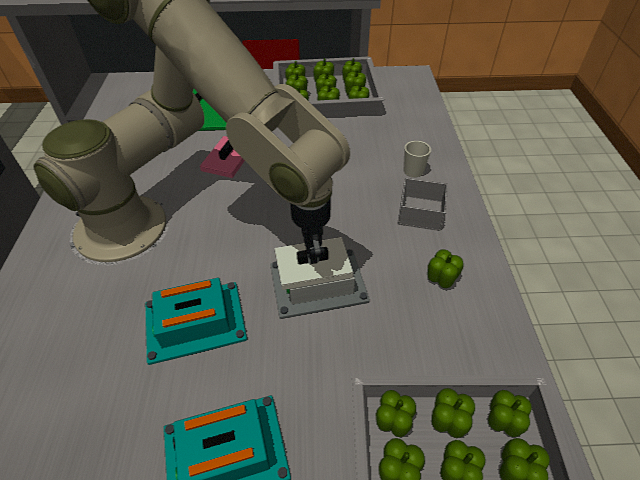

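The cover sits fully down on the grey base. Its outline matches the predicted 3 mm pose to about 1 px, and the rails are hidden beneath it. The cup, pan and pepper are untouched at (417,158), (423,204) and (445,268). I'll check that the pose holds, then hand in.

```bash
python3 -m inch '[0,0,0,0,0,0, 0,0,0,0,0,0, 0,0,0,0,0,0, 0,0,0,0,0,0, 0,0,0,0,0,0, 0,0,0,0,0,0]'; python3 -c "
from h import *
to([485.7,-200.4,97],99.8);print(ctrl.finish_job())"
```

```text
time_s: 11.57
eef_pos: [485.6, -200.7, 97.1]
ee_rot: [0.705, -0.704, -0.061, 0.06]
force: [-7.2, 6.6, 23.9]
grip_width: 0.185
now [ 485.6 -200.7   97.1] jaw 99.83 ydir [ 1.e-03  2.e-04 -1.e+00] F [-7.2  6.6 23.9] t 11.5667 g 0.185
shift cm [0.018 0.013 0.028] rot [-0.      0.0005  0.001 ]
the job is handed in; nothing more can be done
None
```

The white cover is on the grey base with its pocket over the locating pin, and the arm is still holding it pressed fully down. I gripped it by its bar and set it on the pin tip. I then slid it about 14 mm along the slot until the pin's support vanished, lowered it, and pressed until the rails stopped. I handed the job in at about 11.6 s.

- **Pressed down:** the cover's underside is about 73 mm above the worktop, which is 3 mm above the deck as required. The press is steady at about 24 N on top of the cover's weight, roughly twice what the rails need.
- **Level and square:** the gripper is within about 0.1° of vertical and aligned with the slot to within 0.1°. The cover's outline in the side camera matches the predicted pose to about 1 pixel.
- **Bystanders:** the pepper, pan and cup are in their starting places in the last picture taken before handing in.
- **Not ideal:** a sideways force of about 10 N remained while pressed; a small shift did not remove it. The arm hid the top view, so the final pose is confirmed only by the side camera, arm position and forces, and the rails themselves are out of sight under the cover.

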